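# Wheel-room switch box: click the module home and hold the cover over its pillars

## Robot

A 6-joint arm with a two-finger parallel gripper is mounted at the origin on the work surface. World frame = base frame: x ahead of the robot, y to its left, z up, the work surface at z = 0. Lengths are in m, angles in rad, forces in N, time in s.
With the tool pointing down it reaches from about 0.35 to 0.925 m from the base axis. Payload 6.4 kg.
Tool frame: the origin (TCP) lies midway between the tips of the shut fingers; the grasp point (between the pads) lies robot.pinch_z behind it (robot.pinch_z is the distance from the TCP to the grasp point, in m); z points along the fingers, x is the direction in which the jaws open and shut, and the axes are right-handed (so a half turn about z gives the same grasp; the last joint's range is limited). The gripper opens to 85 mm and grips with 20 to 120 N. Pads are 22 mm wide; open, the fingers measure 114 mm over their backs; the gripper's body (76 mm by 85 mm) begins 54 mm behind the grasp point. The pads swing forward as they close: fully open they stand 13 mm farther back than shut.
Start: joints at [-1.405, 0.245, 1.558, -0, 1.339, -0.174], TCP at [0.217, -0.613, 0.231] pointing down, gripper open.
Joint ranges: [-3.13, 3.13], [-1.02, 2.26], [0.13, 2.54], [-0.95, 4.09], [0.21, 2.88], [-2.74, 2.74]. Speed limits (rad/s): [2.57, 2.57, 3.14, 3.14, 3.14, 3.14].

## Interface

Orientations are given as a unit quaternion [w, x, y, z].
In Python, from station import robot, vision, ticket gives the robot as it stands.
- The arm moves only by the tool move_arm, never from a script. Its argument "series" is one flat list of numbers, 7 for each row, row after row: the turn, a rotation vector about the tool's x, y, z in degrees, then the shift along the tool's x, y, z in cm, then the opening, from 0 (shut) to 1 (fully open). In form: [wx, wy, wz, x, y, z, gripper, wx, wy, wz, x, y, z, gripper, ...]. A call has 1 to 20 rows; each row is the pose to reach, as a shift and turn from the pose commanded when the call began, along the tool's axes at that moment; what a row does not reach only later rows make up. A row lasts 1/10 s, in which the tool goes at most 50 mm and 8.59 degrees, less where a joint would pass 70% of its speed; a pose out of reach is approached as far as the arm can. A call with a gripper value outside its range is refused whole. The fingers move at their own pace and stop on an object; "newtons" is the grip in N (left out, the last holds). Time passes only in rows, so rows that repeat a pose let the fingers close. It gives the time, the measured TCP pose, the force and the opening at its end, in the units of the state.
- robot.read_state(): the state, without advancing time (a new reading comes with each control period).
- vision.capture(name): name is "side" or "top"; returns the picture (480x640x3 uint8, red, green, blue); there is no depth.
- vision.camera_info(name): a dict with "fov_y" (degrees; the focal length in pixels is half the picture's height over the tangent of half this angle, whatever the lens; pixels are square), "cx", "cy" (the principal point, pixels), "world_to_cam" (4x4, takes a point from world to camera coordinates). Camera axes: x right, y up, looking along -z (the intrinsics and any distortion apply to the point x, -y, -z); pixel columns grow to the right and rows downward; lengths in m; the calibration is good to about 2 mm. A picture is of the moment at which its call begins. camera_info takes no time and is no camera call.
- ticket.sign_off(): hands the job in, once; it reports no verdict.
The state is a dict: "time": time; "q": joint angles; "joint_vel": joint speeds; "joint_efforts": joint torques, N m; "tcp_pos": TCP position; "tool_rot": TCP orientation; "ft_force": force on the tool from outside, world axes, zero at the start; "torque": the same for the moment, N m; "grip_width": opening from 0.0 (shut) to 1.0 (fully open).
Only numpy, scipy, OpenCV 4.12 (cv2) and the standard library are available. Lean on these libraries where they do the work, as an engineer would, in place of code of your own. Each camera call takes 0.05 s, during which the arm holds its last target. There are 200 camera calls.

## Task

The switch box that feeds the potter's wheels lies open on the bench: slide the loose two-pole module along its rail, up against the three breakers, until it clicks home. Then lift the cover (the raised collar round its window gives a good grip) and hold it level about 10 mm above the four threaded pillars, each hole in line with its pillar and the window over the breakers, so that I can start the screws. Finish while still holding it there, touching nothing below: do not set it down or let go, and leave everything else on the bench where it is.

Things in the scene. Friction and masses are not known exactly. Their poses are not given: they have to be found in the camera images.
- box: open switch box: grey tray 240 x 160 mm, walls 36 mm high, fixed to the bench. Origin: centre of its underside, on the bench; x along the rail towards the three breakers, z up. Rail at y = 0, its top 12 mm up. Three fixed white one-pole breakers, 18 mm wide each, fill it from x = 22 to 76 mm, shaped across the rail like the module. Brass terminal bars 23 mm high along y = +-60 mm.
- module_nose (a point): nose centre, 67 mm above the bench, of the two-pole module: the white unit standing alone on the rail, 36 mm wide along it. Across the rail its body is 85 mm wide (12 to 56 mm above the bench), its nose 45 mm (56 to 78 mm), and a black toggle rises 10 mm more. Axes as the box. Grip it across the nose or push its side.
- module (a joint): travel of the module along the rail towards the breakers (+x of the box), m: 0 near the free end, 0.070 fully home (nose then at x = +3.5 mm in the box). It slides with about 1 N; a spring catch beneath resists from 0.058 on with about 5 N, is passed at 0.064, then pushes the module home and keeps it there.
- cover_collar (a point): centre of the cover's raised collar, 16 mm above its underside; x points to the end where the window is, z up. Collar: upright frame round the window, 102 (x) x 56 (y) mm outside, walls 4 mm, top 28 mm above the underside. In place, x points as the box's x and this point is at x = 31, y = 0 mm of the box; it lies 31 mm in x from the middle of the plate, which is the centre of mass.
- hole_a (a point): the cover is a loose grey plate 240 x 160 x 4 mm, 0.14 to 0.26 kg, lying flat on the bench, with a 9 mm hole near each corner and a window 94 x 48 mm. This is the centre, at the underside, of the hole at x = +104, y = +66 mm from the plate's middle; axes as cover_collar.
- hole_b (a point): the same for the hole at x = -104, y = -66 mm, diagonally opposite.
- pillar_a (a point): four grey pillars, 17 mm across and 72 mm high, stand in the box's corners at x = +-104, y = +-66 mm, each with a threaded brass hole in its top. This is the centre of the top of the one at x = +104, y = +66 mm; hole_a belongs over it. Axes as the box.
- pillar_b (a point): the same for the pillar at x = -104, y = -66 mm; hole_b belongs over it.
- driver: black-handled screwdriver, 190 mm long, lying on the bench between the box and the cover; origin under its middle. Leave alone.
- dish: shallow round steel dish, 84 mm across and 20 mm high, with the cover's four screws in it, in the middle, nearest the robot; origin under its centre. Leave alone.
- spare: spare one-pole breaker, white, lying on its side (85 x 77 x 18 mm), in the middle, beyond the screwdriver; origin beneath it. Leave alone.
- pot: white enamelled cooking pot, 170 mm across, 215 mm over its two handles, 120 mm high, at the left; origin under its centre. Leave alone.
- bowl: terracotta bowl, 130 mm across, 60 mm high, at the right; origin under its centre. Leave alone.
- banding: banding wheel (turntable, 180 mm across) with a fresh clay pot on it, 158 mm high in all, at the right side; origin under its centre. Leave alone.
- brush: flat brush, 190 mm long, lying at the left side; origin under its middle. Leave alone.

How it is judged:
By the outcome, as a careful person would: the job done as asked, in the order asked, and still so for the second after the job is handed in, while the arm keeps its last pose, push and grip.
It also fails if it takes over 50 s, if anything falls off the work surface, if the arm or the gripper's body presses on something with over 40 N, if the wrist force passes 120 N, or if a joint passes its speed limit or range.

## Working session

There is one attempt and no reset: what is moved stays moved. The work goes in short steps, Python scripts to look and compute and a tool call to move; the robot and the scene stay as the last step left them, time stands still between calls to the robot, and variables do not carry over. Pictures are saved under pics/ and viewed, about 8 in all and at most 12, crops included, and the job is handed in when it is done.

Besides the shell and the picture viewer there is one more tool, called after "Request:" in YAML: its name, and indented under it one key for each argument. move_arm: Moves the arm, as the interface text tells. Its arguments: {"type":"object","properties":{"series":{"type":"array","items":{"type":"number"}},"newtons":{"type":"number"}},"required":["series"]}

```bash
mkdir -p pics; ls; python3 - <<'E'
from station import robot, vision
import cv2
for n in("top","side"):
    cv2.imwrite(f"pics/{n}0.png",cv2.cvtColor(vision.capture(n),cv2.COLOR_RGB2BGR)); print(n,vision.camera_info(n))
print(robot.read_state(), robot.pinch_z)
E
```

```text
pics
top {'fov_y': 48.9644110519338, 'cx': 316.62695781549877, 'cy': 243.01583292594322, 'world_to_cam': array([[-0.01958384, -0.99963666, -0.01852065,  0.0124994 ],
       [ 0.98972327, -0.02200741,  0.14129236, -0.58093544],
       [-0.14164862, -0.01556327,  0.98979465, -1.42662418],
       [ 0.        ,  0.        ,  0.        ,  1.        ]])}
side {'fov_y': 43.51807078814396, 'cx': 311.9345568168769, 'cy': 237.63553335555065, 'world_to_cam': array([[-0.96590719, -0.25812757,  0.01983561,  0.55252433],
       [ 0.18713897, -0.6432155 ,  0.74246403, -0.15965653],
       [-0.17889186,  0.72086336,  0.6695922 , -1.755875  ],
       [ 0.        ,  0.        ,  0.        ,  1.        ]])}
{'time': 0.1, 'q': array([-1.40510612e+00,  2.45758085e-01,  1.55891233e+00,  1.37132567e-05,
        1.33870310e+00, -1.74105459e-01]), 'joint_vel': array([-0.00032383, -0.00167671, -0.00421157,  0.00096126,  0.00176302,
       -0.00105245]), 'joint_efforts': array([-1.52641987e-04, -4.30672002e+01, -3.27129042e+01, -6.77135677e-05,
        2.88264433e-03, -6.70573144e-06]), 'tcp_pos': array([ 0.21656145, -0.61232212,  0.23027079]), 'tool_rot': array([-6.36969919e-04,  8.16483436e-01, -5.77368172e-01, -6.22236783e-04]), 'ft_force': array([ 0.43868838,  0.08696515, -0.23713223]), 'torque': array([-0.06778067,  0.00046654,  0.01860245]), 'grip_width': 1.0007985787054137} 0.0187
```

View pics/top0.png

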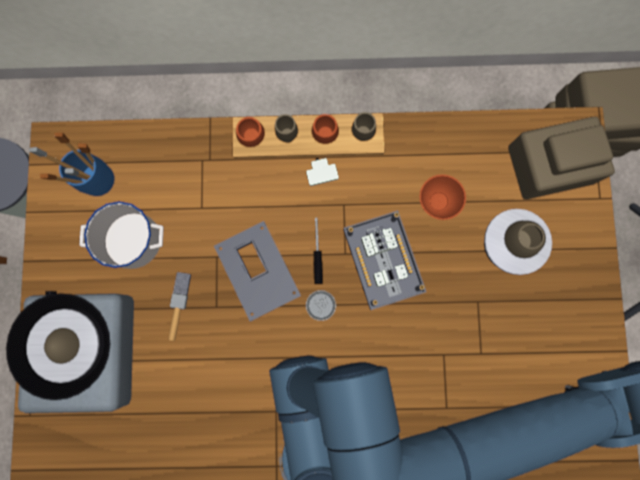

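View pics/side0.png

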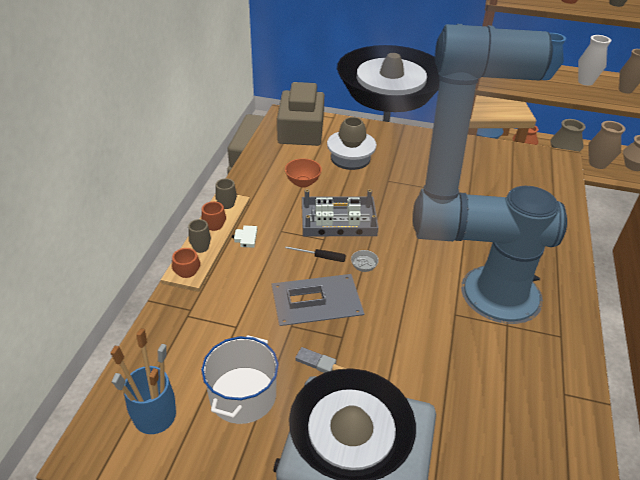

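The top view shows the box around (385,260), the cover around (257,270), the driver at (318,250), the dish at (320,305) and the spare at (322,172). The side view shows the box at (340,213) and the cover at (318,300). Next I'll enlarge the box and cover in both views.

```bash
python3 - <<'E'
import cv2,numpy as np
t=cv2.imread("pics/top0.png");s=cv2.imread("pics/side0.png")
r=lambda im,x,y,w,h,k:cv2.resize(im[y:y+h,x:x+w],None,fx=k,fy=k,interpolation=cv2.INTER_CUBIC)
a=np.hstack([r(t,210,215,100,110,4),np.zeros((440,0,3),np.uint8),r(t,340,205,90,110,4)])
b=np.hstack([r(s,267,270,100,60,4),r(s,295,180,90,60,4)])
cv2.imwrite("pics/c1.png",np.vstack([a,b])[:, :])
im=np.vstack([a,b]);print(im.shape)
cv2.imwrite("pics/c1.png",cv2.resize(im,None,fx=.88,fy=.88,interpolation=cv2.INTER_AREA))
E
```

```text
(680, 760, 3)
```

View pics/c1.png

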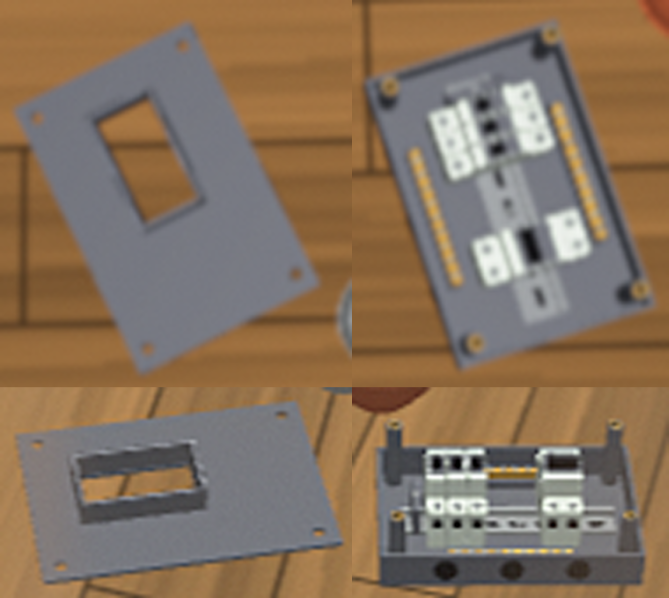

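Crop readings (scale 3.52):
- **Cover holes, top view:** about (220,248), (261,228), (294,293) and (252,314).
- **Pillar tops, top view:** about (351,230), (397,215), (422,287) and (375,303).
- **Breakers:** in the upper half of the box, with the module below at (390,275).

Next I'll refine these with local blobs in both views.

```bash
cat > h.py <<'E'
import numpy as np,cv2
from station import robot,vision
from scipy.spatial.transform import Rotation as R
def cam(n):
    c=vision.camera_info(n); return c,240/np.tan(np.radians(c["fov_y"]/2)),np.array(c["world_to_cam"])
def ray(n,uv):
    c,f,T=cam(n); d=np.array([(uv[0]-c["cx"])/f,-(uv[1]-c["cy"])/f,-1]); Rm=T[:3,:3]
    return -Rm.T@T[:3,3],Rm.T@d
def onz(n,uv,z):
    o,d=ray(n,uv); return o+d*(z-o[2])/d[2]
def proj(n,p):
    c,f,T=cam(n); q=T[:3,:3]@p+T[:3,3]; return np.array([c["cx"]+f*q[0]/-q[2],c["cy"]-f*q[1]/-q[2]])
def tri(a,b):
    A=[];y=[]
    for n,uv in(("top",a),("side",b)):
        o,d=ray(n,uv); d/=np.linalg.norm(d); P=np.eye(3)-np.outer(d,d); A.append(P); y.append(P@o)
    x=np.linalg.lstsq(np.vstack(A),np.hstack(y),rcond=None)[0]
    return x
def blob(im,uv,r=5):
    # weighted centroid of "orange-ness" (R-B) above local background
    x,y=int(round(uv[0])),int(round(uv[1])); w=im[y-r:y+r+1,x-r:x+r+1].astype(float); s=w[...,0]-w[...,2]
    b=np.median(s); m=np.clip(s-b-0.25*(s.max()-b),0,None); Y,X=np.mgrid[y-r:y+r+1,x-r:x+r+1]
    return np.array([(m*X).sum(),(m*Y).sum()])/m.sum()
def fit2(model,pts):
    m=np.array(model,float);p=np.array(pts)[:,:2];mc=m.mean(0);pc=p.mean(0);a=m-mc;b=p-pc
    th=np.arctan2((a[:,0]*b[:,1]-a[:,1]*b[:,0]).sum(),(a*b).sum())
    Rm=np.array([[np.cos(th),-np.sin(th)],[np.sin(th),np.cos(th)]]);t=pc-Rm@mc
    return th,t,np.linalg.norm((m@Rm.T+t)-p,axis=1)
M=[(104,66),(104,-66),(-104,-66),(-104,66)]; M=np.array(M)/1000
E
python3 - <<'E'
from h import *
rd=lambda n:cv2.cvtColor(cv2.imread(f"pics/{n}0.png"),cv2.COLOR_BGR2RGB)
t,s=rd("top"),rd("side")
k=3.52
ct=[(210+x/k,215+y/k) for x,y in[(37,118),(182,46),(295,273),(147,348)]]
bt=[(340+(x-352)/k,205+y/k) for x,y in[(389,87),(551,34),(640,290),(475,343)]]
cs=[(267+x/k,270+(y-387)/k) for x,y in[(60,567),(38,443),(281,414),(319,532)]]
bs=[(295+(x-352)/k,180+(y-387)/k) for x,y in[(396,516),(394,426),(615,426),(630,515)]]
for nm,a,b,z in(("cover",ct,cs,.003),("box",bt,bs,.072)):
    A=[blob(t,u,3) for u in a];B=[blob(s,u,3) for u in b]
    print(nm,np.round(A,1).tolist(),np.round(B,1).tolist())
    for l,P in(("top",[onz("top",u,z) for u in A]),("side",[onz("side",u,z) for u in B]),("tri",[tri(x,y) for x,y in zip(A,B)])):
        th,tt,e=fit2(M,P);print(l,np.degrees(th).round(2),tt.round(4),(e*1000).round(1),np.array(P)[:,2].round(4))
E
```

```text
cover [[220.2, 248.2], [261.6, 227.8], [293.7, 292.4], [251.6, 313.8]] [[284.0, 320.8], [277.0, 286.1], [346.5, 277.8], [357.1, 311.0]]
top 25.58 [0.5122 0.173 ] [0.2 0.1 0.2 0.3] [0.003 0.003 0.003 0.003]
side 25.6 [0.5123 0.1746] [0.4 0.4 0.4 0.3] [0.003 0.003 0.003 0.003]
tri 25.6 [0.5125 0.1732] [0.1 0.1 0.2 0.2] [0.0012 0.0018 0.001  0.0017]
box [[350.5, 229.2], [398.4, 213.8], [422.6, 286.4], [374.5, 302.1]] [[307.7, 216.0], [308.2, 189.7], [371.2, 190.0], [375.0, 215.3]]
top 16.29 [ 0.533  -0.1884] [2.9 3.5 1.8 2.4] [0.072 0.072 0.072 0.072]
side 16.29 [ 0.5282 -0.1879] [3.9 1.3 1.4 1.8] [0.072 0.072 0.072 0.072]
tri 15.97 [ 0.5308 -0.1887] [3.2 3.  2.2 2.3] [0.0711 0.0695 0.0701 0.0747]
```

```bash
python3 - <<'E'
import cv2,numpy as np
t=cv2.imread("pics/top0.png");s=cv2.imread("pics/side0.png")
def g(im,u,v):
    c=cv2.resize(im[v-6:v+7,u-6:u+7],None,fx=15,fy=15,interpolation=cv2.INTER_NEAREST); return c
A=[g(t,*p) for p in[(350,229),(398,214),(422,287),(375,303)]];B=[g(s,*p) for p in[(308,217),(308,190),(371,190),(375,216)]]
cv2.imwrite("pics/c2.png",np.vstack([np.hstack(A),np.hstack(B)]))
E
```

```text
(no output)
```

View pics/c2.png

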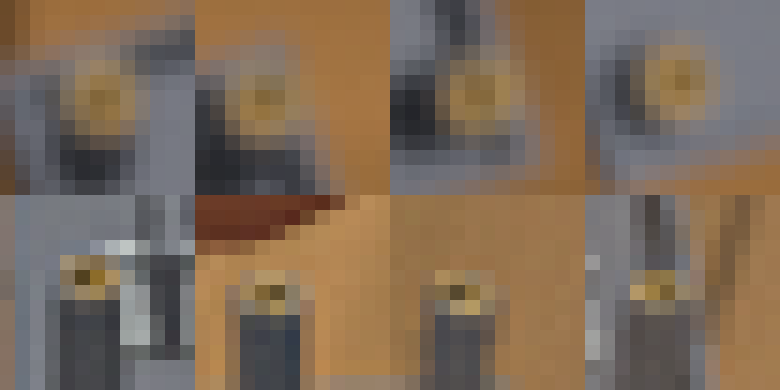

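The brass discs are visible in both views. Their centres in the top view are (350.4,229.0), (396.0,214.4), (421.5,286.8) and (374.9,302.0). In the side view they are (307.5,216.0), (306.5,190.0), (369.4,190.0) and (373.3,216.0). I'll refit with these, and locate the module and the obstacles as well.

```bash
python3 - <<'E'
from h import *
A=[(350.4,229.0),(396.0,214.4),(421.5,286.8),(374.9,302.0)];B=[(307.5,216.0),(306.5,190.0),(369.4,190.0),(373.3,216.0)]
for l,P in(("top",[onz("top",u,.072) for u in A]),("side",[onz("side",u,.072) for u in B]),("tri",[tri(x,y) for x,y in zip(A,B)])):
    th,tt,e=fit2(M,P);print(l,np.degrees(th).round(2),tt.round(4),(e*1000).round(1),np.array(P)[:,2].round(4))
# module toggle (dark) in the crop: top (530,245), side (561,462), z~.083
k=3.52
Rm=R.from_euler('z',th).as_matrix()[:2,:2]
for n,u in(("top",(340+(530-352)/k,205+245/k)),("side",(295+(561-352)/k,180+(460-387)/k))):
    p=onz(n,u,.083)[:2];print("toggle",p.round(4),"box frame",(Rm.T@(p-tt)).round(4))
for nm,u,z in(("dish",(320.5,305),.02),("driverhandle",(318,267),.01),("drivertip",(317,219),.01),("spare",(322,173),.018),("bowl",(443,196),.06),("potctr",(121,234),.12),("potR",(161,235),.1)):
    print(nm,onz("top",u,z)[:2].round(3))
s=robot.read_state();q=s["tool_rot"];print(R.from_quat([*q[1:],q[0]]).as_matrix().round(3))
E
```

```text
top 16.74 [ 0.5324 -0.1862] [0.3 0.3 0.1 0.2] [0.072 0.072 0.072 0.072]
side 16.39 [ 0.5321 -0.1854] [0.9 0.7 0.9 1. ] [0.072 0.072 0.072 0.072]
tri 16.75 [ 0.5324 -0.1863] [0.3 0.5 0.3 0.4] [0.0711 0.0727 0.0716 0.0696]
toggle [ 0.4854 -0.1964] box frame [-0.0479  0.0038]
toggle [ 0.485  -0.1952] box frame [-0.0479  0.0051]
dish [ 0.41  -0.007]
driverhandle [ 0.517 -0.002]
drivertip [ 0.655 -0.002]
spare [ 0.788 -0.019]
bowl [ 0.702 -0.353]
potctr [0.606 0.519]
potR [0.604 0.418]
[[ 0.333 -0.943 -0.   ]
 [-0.943 -0.333  0.002]
 [-0.002 -0.    -1.   ]]
```

```bash
cat >> h.py <<'E'
BC=np.array([.5324,-.1862]);BT=np.radians(16.74);CC=np.array([.5124,.1732]);CT=np.radians(25.6)
rot=lambda t:np.array([[np.cos(t),-np.sin(t)],[np.sin(t),np.cos(t)]])
def rel(*tg):
    """targets (box|cover frame name, x, y, z, yaw extra deg) -> rotvec deg, shift cm in present tool axes"""
    s=robot.read_state();q=s["tool_rot"];Rc=R.from_quat([*q[1:],q[0]]).as_matrix()
    for f,x,y,z in tg:
        c,t=(BC,BT) if f=="box" else (CC,CT)
        p=np.r_[c+rot(t)@[x,y],z];a=t-np.pi/2;X=np.r_[np.cos(a),np.sin(a),0];Z=np.array([0,0,-1.]);Rt=np.c_[X,np.cross(Z,X),Z]
        print(f,x,y,z,"world",p.round(4),"turn",np.degrees(R.from_matrix(Rc.T@Rt).as_rotvec()).round(2),"cm",(Rc.T@(p-s["tcp_pos"])*100).round(2))
E
python3 - <<'E'
from h import *
rel(("box",-.048,0,.14),("box",-.048,0,.058))
t=cv2.cvtColor(cv2.imread("pics/top0.png"),cv2.COLOR_BGR2RGB)
w=((t.min(2)>150)*255).astype(np.uint8)[205:315,340:430]
n,l,st,ce=cv2.connectedComponentsWithStats(w)
for i in range(1,n):
    if st[i,4]>15:
        u=ce[i]+[340,205];p=onz("top",u,.058)[:2];print(st[i,4],u.round(1),(rot(BT).T@(p-BC)).round(4))
E
```

```text
box -0.048 0 0.14 world [ 0.4864 -0.2     0.14  ] turn [-0.02  0.1   2.73] cm [-29.86 -39.18   9.09]
box -0.048 0 0.058 world [ 0.4864 -0.2     0.058 ] turn [-0.02  0.1   2.73] cm [-29.85 -39.18  17.29]
207 [389.4 238. ] [ 0.0493 -0.0297]
249 [370.  244.2] [0.0494 0.0265]
432 [384.8 274.5] [-0.0418  0.015 ]
140 [401.  271.3] [-0.0471 -0.0297]
```

Request:
move_arm:
  series: [0,0.1,2.7,-2,-2.6,0,1,0,0.1,2.7,-4.5,-5.9,0.5,1,0,0.1,2.7,-7.5,-9.8,1,1,0,0.1,2.7,-10.5,-13.8,2,1,0,0.1,2.7,-13.5,-17.7,3,1,0,0.1,2.7,-16.5,-21.6,4,1,0,0.1,2.7,-19.5,-25.6,5,1,0,0.1,2.7,-22.5,-29.5,6,1,0,0.1,2.7,-25.5,-33.5,7,1,0,0.1,2.7,-27.9,-36.6,8,1,0,0.1,2.7,-29.3,-38.5,9,1,0,0.1,2.7,-29.9,-39.2,9.1,1,0,0.1,2.7,-29.9,-39.2,9.1,1,0,0.1,2.7,-29.9,-39.2,9.1,1]
  newtons: 25

```text
time: 1.5
tcp_pos: [0.4865, -0.2012, 0.1408]
tool_rot: [0.001, 0.802, -0.597, 0.001]
ft_force: [-1.8, -0.1, 0.0]
grip_width: 1.003
```

```bash
python3 - <<'E'
from h import *
rel(("box",-.0475,0,.14),("box",-.0475,0,.056))
print(robot.read_state()["time"],robot.read_state()["ft_force"])
E
```

```text
box -0.0475 0 0.14 world [ 0.4869 -0.1999  0.14  ] turn [-0.01 -0.15 -0.01] cm [-0.11 -0.08  0.08]
box -0.0475 0 0.056 world [ 0.4869 -0.1999  0.056 ] turn [-0.01 -0.15 -0.01] cm [-0.14 -0.08  8.48]
1.5 [-1.84023884 -0.09315     0.0034923 ]
```

Request:
move_arm:
  series: [0,0,0,-0.1,-0.1,2,1,0,0,0,-0.1,-0.1,4.5,1,0,0,0,-0.1,-0.1,7,1,0,0,0,-0.1,-0.1,8.2,1,0,0,0,-0.1,-0.1,8.4,1,0,0,0,-0.1,-0.1,8.4,1,0,0,0,-0.1,-0.1,8.4,0.6,0,0,0,-0.1,-0.1,8.4,0.4,0,0,0,-0.1,-0.1,8.4,0.4,0,0,0,-0.1,-0.1,8.4,0.4,0,0,0,-0.1,-0.1,8.4,0.4,0,0,0,-0.1,-0.1,8.4,0.4]

```text
time: 2.7
tcp_pos: [0.488, -0.1997, 0.0573]
tool_rot: [0.001, 0.803, -0.596, 0.002]
ft_force: [-0.9, -1.1, 6.1]
grip_width: 0.519
```

```bash
python3 - <<'E'
from h import *
rel(("box",.0035,0,.056))
for n,u,v in(("top",340,205),("side",295,180)):
    im=cv2.cvtColor(vision.capture(n),cv2.COLOR_RGB2BGR);cv2.imwrite(f"pics/{n}1.png",im)
    c=cv2.resize(im[v-20:v+90,u-10:u+90],None,fx=4,fy=4,interpolation=cv2.INTER_CUBIC);a=c if n=="top" else np.hstack([a,c])
cv2.imwrite("pics/c3.png",a);s=robot.read_state();print(s["ft_force"],s["torque"],s["grip_width"])
E
```

```text
box 0.0035 0 0.056 world [ 0.5358 -0.1852  0.056 ] turn [-0.06 -0.18  0.03] cm [-0.01 -4.99  0.14]
[-1.58065655 -0.25114772  5.73232071] [ 0.05389475  0.19909935 -0.07146042] 0.5183278120251312
```

View pics/c3.png

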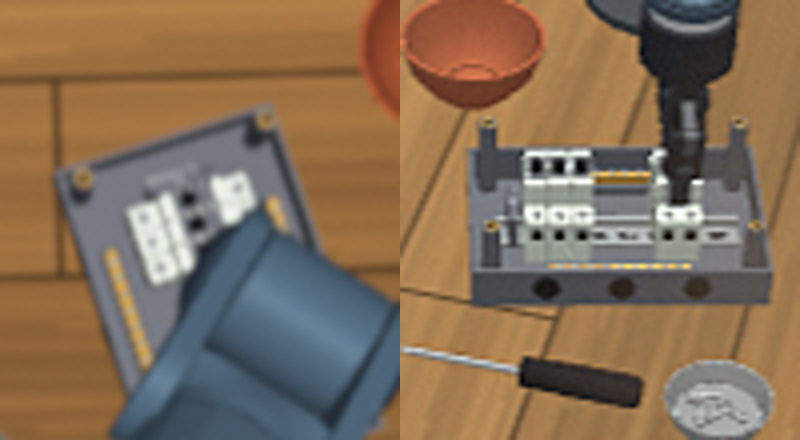

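The side view shows the fingers astride the module's nose at about (683,160) in the crop, and the measured opening is 44 mm, so the nose is gripped. Now I'll slide it home.

Request:
move_arm:
  series: [0,0,0,0,-0.3,-0.1,0.4,0,0,0,0,-0.8,-0.1,0.4,0,0,0,0,-1.4,-0.1,0.4,0,0,0,0,-2,-0.1,0.4,0,0,0,0,-2.6,-0.1,0.4,0,0,0,0,-3.2,-0.1,0.4,0,0,0,0,-3.6,-0.1,0.4,0,0,0,0,-3.9,-0.1,0.4,0,0,0,0,-4.2,-0.1,0.4,0,0,0,0,-4.5,-0.1,0.4,0,0,0,0,-4.8,-0.1,0.4,0,0,0,0,-5,-0.1,0.4,0,0,0,0,-5.1,-0.1,0.4,0,0,0,0,-5.2,-0.1,0.4,0,0,0,0,-5.2,-0.1,0.4,0,0,0,0,-5.2,-0.1,0.4]

```text
time: 4.4
tcp_pos: [0.5367, -0.185, 0.0574]
tool_rot: [0.002, 0.803, -0.596, 0.0]
ft_force: [-4.8, -6.9, 3.6]
grip_width: 0.52
```

```bash
python3 - <<'E'
from h import *
rel(("box",.0035,0,.056))
im=cv2.cvtColor(vision.capture("side"),cv2.COLOR_RGB2BGR);cv2.imwrite("pics/side2.png",im)
w=((im[200:228,295:385].min(2)>150)*255).astype(np.uint8)
cv2.imwrite("pics/c4.png",cv2.resize(im[170:250,285:395],None,fx=7,fy=7,interpolation=cv2.INTER_CUBIC))
E
```

```text
box 0.0035 0 0.056 world [ 0.5358 -0.1852  0.056 ] turn [ 0.14 -0.16  0.06] cm [-0.01  0.1   0.14]
```

View pics/c4.png

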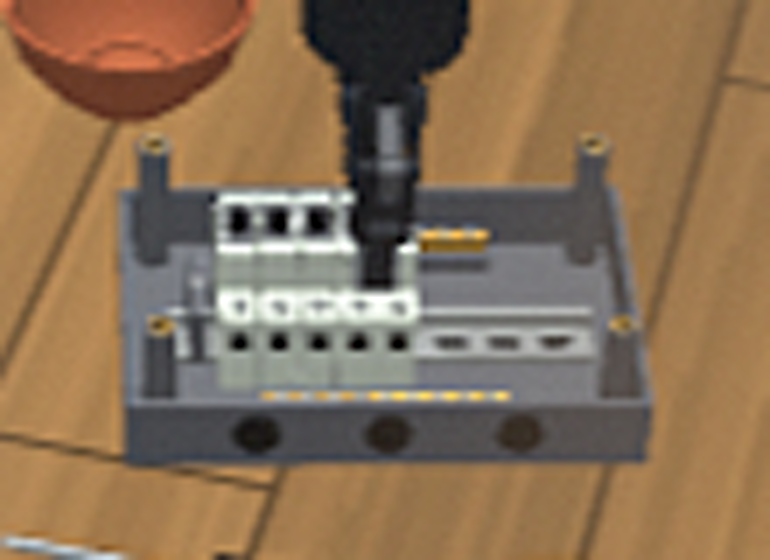

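The module now sits against the breakers: the terminal screws are evenly spaced at x = 239, 279, 319, 359 and 399 in the crop, with no gap. I'll release it and rise.

Request:
move_arm:
  series: [0,0,0,0,0,0,0.7,0,0,0,0,0,0,1,0,0,0,0,0,0,1,0,0,0,0,0,0,1,0,0,0,0,0,-0.5,1,0,0,0,0,0,-2,1,0,0,0,0,0,-4.5,1,0,0,0,0,0,-7.5,1,0,0,0,0,0,-10.5,1,0,0,0,0,0,-12,1,0,0,0,0,0,-12,1]

```text
time: 5.55
tcp_pos: [0.5386, -0.1849, 0.1808]
tool_rot: [0.0, 0.803, -0.596, 0.004]
ft_force: [-0.7, -0.7, -0.4]
grip_width: 1.003
```

```bash
python3 - <<'E'
from h import *
rel(("cover",0,0,.12),("cover",0,0,.006)); print(robot.read_state()["q"])
E
```

```text
cover 0 0 0.12 world [0.5124 0.1732 0.12  ] turn [-0.22 -0.38 -8.83] cm [-35.08  -7.8    5.89]
cover 0 0 0.006 world [0.5124 0.1732 0.006 ] turn [-0.22 -0.38 -8.83] cm [-35.15  -7.75  17.29]
[-5.29169051e-01  1.05180288e-01  1.81316345e+00 -1.17114897e-03
  1.21563074e+00  7.49339700e-01]
```

Request:
move_arm:
  series: [0,0,-0.5,-2,-0.4,0,1,0,0,-1.5,-5,-1.1,0,1,0,0,-2.5,-8.5,-1.9,0,1,0,0,-3.5,-12,-2.7,0,1,0,0,-4.5,-15.5,-3.4,0,1,0,0,-5.5,-19,-4.2,0.5,1,-0.1,-0.2,-6.5,-22.5,-5,1.5,1,-0.2,-0.2,-7.5,-26,-5.8,3,1,-0.2,-0.3,-8.2,-29.5,-6.5,4,1,-0.2,-0.4,-8.8,-32.5,-7.2,5,1,-0.2,-0.4,-8.8,-34.4,-7.6,5.8,1,-0.2,-0.4,-8.8,-35.1,-7.8,5.9,1,-0.2,-0.4,-8.8,-35.1,-7.8,5.9,1,-0.2,-0.4,-8.8,-35.1,-7.8,5.9,1]

```text
time: 6.95
tcp_pos: [0.5106, 0.1738, 0.1176]
tool_rot: [0.0, 0.846, -0.533, -0.003]
ft_force: [-0.7, -1.0, 0.1]
grip_width: 0.997
```

```bash
python3 - <<'E'
from h import *
rel(("cover",0,0,.12),("cover",0,0,.006)); 
im=cv2.cvtColor(vision.capture("side"),cv2.COLOR_RGB2BGR)
cv2.imwrite("pics/c5.png",cv2.resize(im[160:340,240:420],None,fx=3.3,fy=3.3,interpolation=cv2.INTER_CUBIC))
E
```

```text
cover 0 0 0.12 world [0.5124 0.1732 0.12  ] turn [ 0.2   0.3  -0.06] cm [ 0.13 -0.14 -0.24]
cover 0 0 0.006 world [0.5124 0.1732 0.006 ] turn [ 0.2   0.3  -0.06] cm [ 0.19 -0.18 11.16]
```

View pics/c5.png

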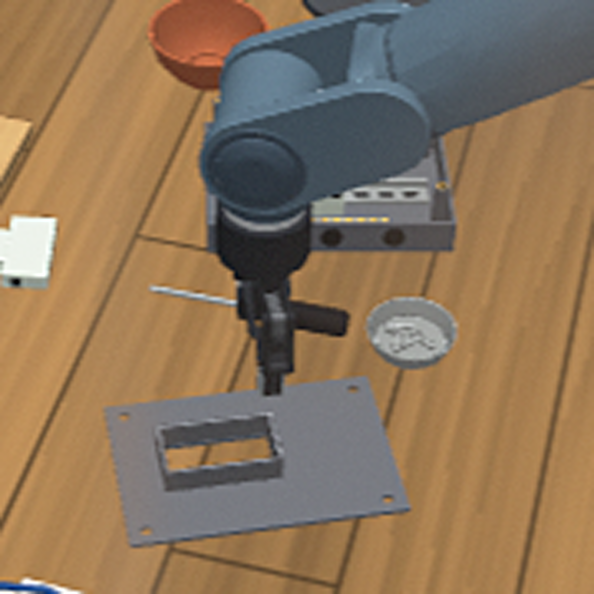

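The gripper hovers over the plate's middle, the cover's collar is at about (220,450) in the crop, and nothing else has been disturbed. Descending now.

Request:
move_arm:
  series: [0.1,0.2,0,0.1,-0.1,1.5,1,0.1,0.2,0,0.2,-0.1,4,1,0.1,0.2,0,0.2,-0.1,7,1,0.1,0.2,0,0.2,-0.1,9.5,1,0.1,0.2,0,0.2,-0.1,10.6,1,0.1,0.2,0,0.2,-0.1,11,1,0.1,0.2,0,0.2,-0.1,11,1,0.1,0.2,0,0.2,-0.1,11,1,0.1,0.2,0,0.2,-0.1,11,0.7,0.1,0.2,0,0.2,-0.1,11,0.5,0.1,0.2,0,0.2,-0.1,11,0.5,0.1,0.2,0,0.2,-0.1,11,0.5,0.1,0.2,0,0.2,-0.1,11,0.5,0.1,0.2,0,0.2,-0.1,11,0.5,0.1,0.2,0,0.2,-0.1,11,0.5]
  newtons: 50

```text
time: 8.5
tcp_pos: [0.5125, 0.1737, 0.0088]
tool_rot: [-0.0, 0.846, -0.533, -0.001]
ft_force: [-1.6, 0.7, 6.6]
grip_width: 0.642
```

Request:
move_arm:
  series: [0,0,0,0,0,-0.3,0.5,0,0,0,0,0,-1,0.5,0,0,0,0,0,-2.5,0.5,0,0,0,0,0,-4.5,0.5,0,0,0,0,0,-7,0.5,0,0,0,0,0,-9.5,0.5,0,0,0,0,0,-12,0.5,0,0,0,0,0,-14,0.5,0,0,0,0,0,-15,0.5,0,0,0,0,0,-15,0.5,0,0,0,0,0,-15,0.5]

```text
time: 9.6
tcp_pos: [0.5114, 0.1733, 0.157]
tool_rot: [0.0, 0.846, -0.533, -0.002]
ft_force: [-0.2, -0.4, -2.6]
grip_width: 0.647
```

```bash
python3 - <<'E'
from h import *
rel(("box",0,0,.159),("box",0,0,.091)); print(robot.read_state()["ft_force"])
im=cv2.cvtColor(vision.capture("side"),cv2.COLOR_RGB2BGR)
cv2.imwrite("pics/c6.png",cv2.resize(im[130:310,220:420],None,fx=3.3,fy=3.3,interpolation=cv2.INTER_CUBIC))
E
```

```text
box 0 0 0.159 world [ 0.5324 -0.1862  0.159 ] turn [0.15 0.13 8.83] cm [33.33 13.62 -0.24]
box 0 0 0.091 world [ 0.5324 -0.1862  0.091 ] turn [0.15 0.13 8.83] cm [33.35 13.6   6.56]
[-0.23816813 -0.35769653 -2.55732093]
```

View pics/c6.png

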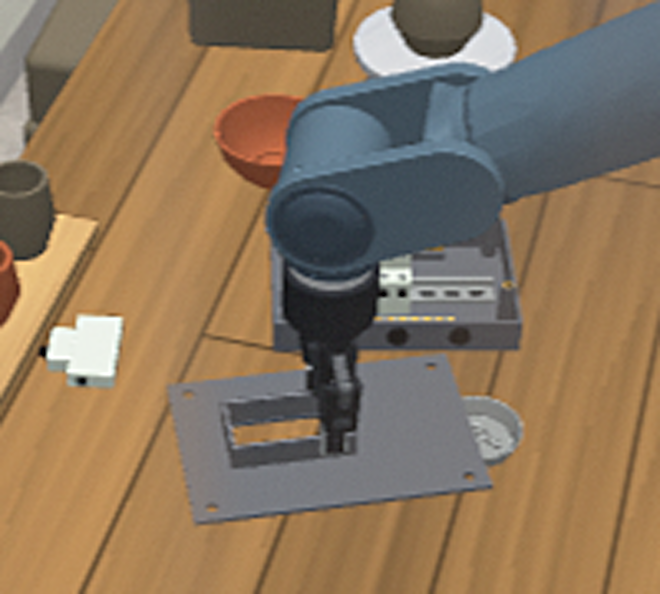

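The cover is lifted clear and level, with its holes at about (190,395), (430,365), (470,475) and (212,507) in the crop. Carrying it over the box.

Request:
move_arm:
  series: [0,0,0.3,1,0.4,0,0.5,0,0,1,3,1.2,0,0.5,0,0,2,6,2.5,0,0.5,0,0,3,9,3.7,0,0.5,0,0,4,12,4.9,0,0.5,0,0,5,15,6.1,0,0.5,0,0,6,18,7.4,0,0.5,0,0,7,21,8.6,0,0.5,0,0,7.7,24,9.8,0,0.5,0,0,8.3,27,11,0,0.5,0.1,0.1,8.8,30,12.2,0,0.5,0.1,0.1,8.8,32,13.1,0,0.5,0.1,0.1,8.8,33,13.5,0,0.5,0.1,0.1,8.8,33.3,13.6,0,0.5,0.1,0.1,8.8,33.3,13.6,0,0.5,0.1,0.1,8.8,33.3,13.6,0,0.5]

```text
time: 11.25
tcp_pos: [0.5328, -0.1848, 0.1569]
tool_rot: [-0.0, 0.803, -0.596, -0.0]
ft_force: [-1.0, 0.4, -2.3]
grip_width: 0.639
```

```bash
python3 - <<'E'
from h import *
rel(("box",0,0,.091))
for n in("top","side"): cv2.imwrite(f"pics/{n}3.png",cv2.cvtColor(vision.capture(n),cv2.COLOR_RGB2BGR))
t=cv2.imread("pics/top3.png");s=cv2.imread("pics/side3.png")
r=lambda im,x,y,w,h,k:cv2.resize(im[y:y+h,x:x+w],None,fx=k,fy=k,interpolation=cv2.INTER_CUBIC)
cv2.imwrite("pics/c7.png",np.hstack([r(t,330,190,100,130,4),r(s,290,130,100,130,4)]))
E
```

```text
box 0 0 0.091 world [ 0.5324 -0.1862  0.091 ] turn [0.01 0.06 0.08] cm [0.13 0.08 6.59]
```

View pics/c7.png

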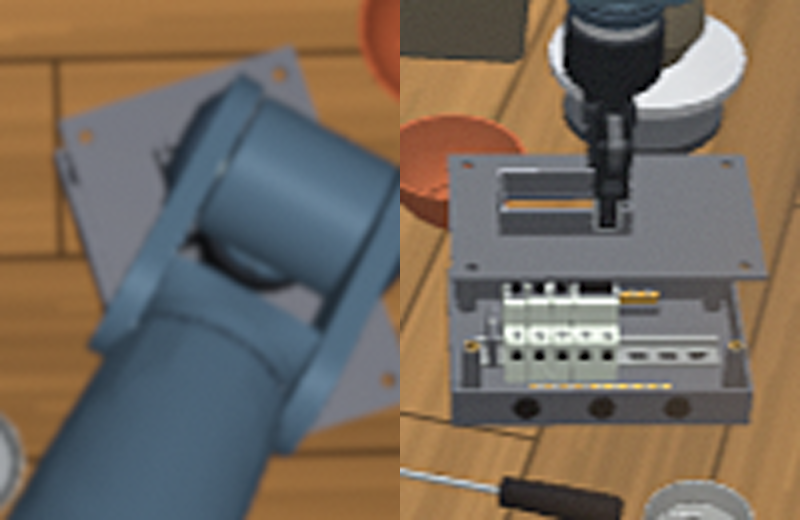

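The top view shows holes at (85,136), (280,73) and (388,380) in the crop; the fourth is hidden. The side view shows all four, at (468,163), (727,162), (746,265) and (472,267), and all five poles still evenly spaced. Now I'll measure the held cover against the pillars.

```bash
cat >> h.py <<'E'
def hole(im,uv,r=3):
    x,y=int(round(uv[0])),int(round(uv[1]));w=im[y-r:y+r+1,x-r:x+r+1].astype(float)
    bg=np.median(w.reshape(-1,3),0);s=np.linalg.norm(w-bg,axis=2);m=np.clip(s-.3*s.max(),0,None);Y,X=np.mgrid[y-r:y+r+1,x-r:x+r+1]
    return np.array([(m*X).sum(),(m*Y).sum()])/m.sum()
PB=[(307.5,216.0),(306.5,190.0),(369.4,190.0),(373.3,216.0)]
def inbox(P): return (np.array(P)[:,:2]-BC)@rot(BT)
E
python3 - <<'E'
from h import *
t=cv2.imread("pics/top3.png");s=cv2.imread("pics/side3.png")
a=[(330+x/4-.4,190+y/4-.4) for x,y in[(85,136),(280,73),(388,380)]];b=[(290+(x-400)/4-.4,130+y/4-.4) for x,y in[(472,267),(468,163),(727,162),(746,265)]]
A=[hole(t,u) for u in a];B=[hole(s,u) for u in b];print(np.round(a,1).tolist(),np.round(A,1).tolist(),np.round(b,1).tolist(),np.round(B,1).tolist())
T=[tri(x,y) for x,y in zip(A,B)];print("tri",np.round(T,4).tolist())
for z in(.146,.150,.154):
    for l,P,m in(("top",[onz("top",u,z) for u in A],M[:3]),("side",[onz("side",u,z) for u in B],M)):
        th,tt,e=fit2(m,P);print(z,l,np.degrees(th-BT).round(2),inbox([tt])[0].round(4),(e*1000).round(1))
E
```

```text
[[350.8, 223.6], [399.6, 207.8], [426.6, 284.6]] [[351.0, 223.7], [399.4, 208.1], [426.7, 284.6]] [[307.6, 196.4], [306.6, 170.4], [371.4, 170.1], [376.1, 195.8]] [[307.6, 196.7], [306.9, 167.8], [371.0, 168.0], [375.9, 197.9]]
tri [[0.6136, -0.0912, 0.1496], [0.6494, -0.2157, 0.1642], [0.4526, -0.2763, 0.1621]]
0.146 top 0.17 [0.0017 0.0003] [0.8 0.2 0.9]
0.146 side -1.03 [-0.0006 -0.01  ] [ 9.1  9.9 11.9 12.8]
0.15 top 0.17 [0.0013 0.0009] [0.5 0.  0.5]
0.15 side -1.03 [-0.0001 -0.0046] [ 8.8  9.6 11.7 12.5]
0.154 top 0.17 [0.0009 0.0016] [0.2 0.2 0.1]
0.154 side -1.03 [0.0005 0.0007] [ 8.6  9.3 11.4 12.2]
```

Request:
move_arm:
  series: [0,0,0,0.1,0.1,0.5,0.5,0,0,0,0.1,0.1,1.5,0.5,0,0,0,0.1,0.1,2.7,0.5,0,0,0,0.1,0.1,3.9,0.5,0,0,0,0.1,0.1,4.9,0.5,0,0,0,0.1,0.1,5.6,0.5,0,0,0,0.1,0.1,5.9,0.5,0,0,0,0.1,0.1,6.1,0.5,0,0,0,0.1,0.1,6.1,0.5,0,0,0,0.1,0.1,6.1,0.5,0,0,0,0.1,0.1,6.1,0.5]

```text
time: 12.45
tcp_pos: [0.5327, -0.1872, 0.0967]
tool_rot: [-0.0, 0.803, -0.596, 0.0]
ft_force: [0.3, 0.1, -2.7]
grip_width: 0.639
```

```bash
python3 - <<'E'
from h import *
rel(("box",0,0,.091))
for n in("top","side"): cv2.imwrite(f"pics/{n}4.png",cv2.cvtColor(vision.capture(n),cv2.COLOR_RGB2BGR))
t=cv2.imread("pics/top4.png");s=cv2.imread("pics/side4.png")
def g(im,n,z,m):
    u,v=np.round(proj(n,np.r_[BC+rot(BT)@m,z])).astype(int);print(n,u,v)
    return cv2.resize(im[v-6:v+7,u-6:u+7],None,fx=15,fy=15,interpolation=cv2.INTER_NEAREST)
b=cv2.resize(s[140:225,290:390],(200*2,340),interpolation=cv2.INTER_CUBIC)
row=lambda im,n:np.hstack([g(im,n,.091,m) for m in M])
x=np.vstack([row(t,"top"),row(s,"side")])
b=cv2.resize(s[165:215,290:390],(400,200),interpolation=cv2.INTER_CUBIC);pad=np.zeros((200,780,3),np.uint8);pad[:,:400]=b
cv2.imwrite("pics/c8.png",np.vstack([x,pad]))
E
```

```text
box 0 0 0.091 world [ 0.5324 -0.1862  0.091 ] turn [-0.05 -0.03  0.03] cm [-0.1  -0.    0.57]
top 351 228
top 397 213
top 423 286
top 376 302
side 308 211
side 306 185
side 370 185
side 374 211
```

View pics/c8.png

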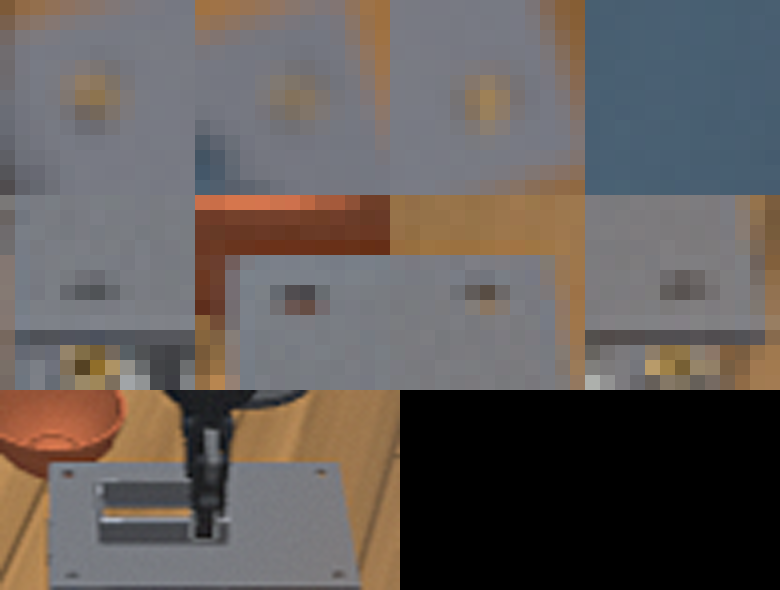

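Hole centres read from the crop: top view (350.6,227.8), (397.3,212.8) and (423.0,286.2); side view (307.5,210.6), (306.5,185.4), (369.6,185.2) and (374.3,210.5). Brass shows through the holes in the top view. In the lower crop the cover looks level over the box.

```bash
python3 - <<'E'
from h import *
A=[(350.6,227.8),(397.3,212.8),(423.0,286.2)];B=[(307.5,210.6),(306.5,185.4),(369.6,185.2),(374.3,210.5)]
T=[tri(x,y) for x,y in zip(A,B)];print("tri z",np.round(T,4)[:,2]); 
for z in(.085,.089,.093):
    for l,P,m in(("top",[onz("top",u,z) for u in A],M[:3]),("side",[onz("side",u,z) for u in B],M)):
        th,tt,e=fit2(m,P);print(z,l,np.degrees(th-BT).round(2),(inbox([tt])[0]*1000).round(1),(e*1000).round(1))
th,tt,e=fit2(M[:3],T);print("tri",np.degrees(th-BT),inbox([tt])*1000,e*1000)
# box reference from the same side view, pillars
th,tt,e=fit2(M,[onz("side",u,.072) for u in PB]);print("pillars side",np.degrees(th-BT),inbox([tt])*1000)
E
```

```text
tri z [0.0934 0.0906 0.0908]
0.085 top 0.02 [ 0.9 -1.5] [1.  0.7 0.8]
0.085 side -0.0 [-1.  -8.9] [1.2 0.9 0.5 1.3]
0.089 top 0.02 [ 0.5 -0.8] [0.7 0.5 0.4]
0.089 side -0.0 [-0.4 -3.8] [1.3 0.9 0.8 1. ]
0.093 top 0.02 [ 0.1 -0.2] [0.4 0.4 0. ]
0.093 side -0.0 [0.1 1.2] [1.5 1.  1.2 0.8]
tri 0.08936199753780569 [[ 0.14186108 -0.51258338]] [0.61171411 0.57783506 0.03396241]
pillars side -0.34828962630762417 [[-0.01016507  0.87154712]]
```

Request:
move_arm:
  series: [0,0,0,-0.05,0,0.2,0.5,0,0,0,-0.05,0,0.5,0.5,0,0,0,-0.05,0,0.7,0.5,0,0,0,-0.05,0,0.7,0.5,0,0,0,-0.05,0,0.7,0.5,0,0,0,-0.05,0,0.7,0.5,0,0,0,-0.05,0,0.7,0.5,0,0,0,-0.05,0,0.7,0.5]

```text
time: 13.35
tcp_pos: [0.5323, -0.1865, 0.0893]
tool_rot: [-0.0, 0.803, -0.596, 0.0]
ft_force: [0.1, -1.1, -2.0]
grip_width: 0.642
```

```bash
python3 - <<'E'
from h import *
rel(("box",0,0,.091));print(robot.read_state()["ft_force"])
for n in("top","side"): cv2.imwrite(f"pics/{n}5.png",cv2.cvtColor(vision.capture(n),cv2.COLOR_RGB2BGR))
t=cv2.imread("pics/top5.png");s=cv2.imread("pics/side5.png")
def g(im,n,z,m):
    u,v=np.round(proj(n,np.r_[BC+rot(BT)@m,z])).astype(int);print(n,u,v)
    return cv2.resize(im[v-6:v+7,u-6:u+7],None,fx=15,fy=15,interpolation=cv2.INTER_NEAREST)
row=lambda im,n:np.hstack([g(im,n,.084,m) for m in M])
x=np.vstack([row(t,"top"),row(s,"side")])
b=cv2.resize(s[165:225,290:390],(400,240),interpolation=cv2.INTER_CUBIC);pad=np.zeros((240,780,3),np.uint8);pad[:,:400]=b
pad[:,400:]=cv2.resize(s[170:265,230:380],(380,240),interpolation=cv2.INTER_CUBIC)
cv2.imwrite("pics/c9.png",np.vstack([x,pad])[:600])
E
```

```text
box 0 0 0.091 world [ 0.5324 -0.1862  0.091 ] turn [-0.02  0.    0.03] cm [-0.03 -0.02 -0.17]
[ 0.14947951 -1.11146363 -1.97151505]
top 351 228
top 397 214
top 422 286
top 375 302
side 307 213
side 306 187
side 370 187
side 374 213
```

View pics/c9.png

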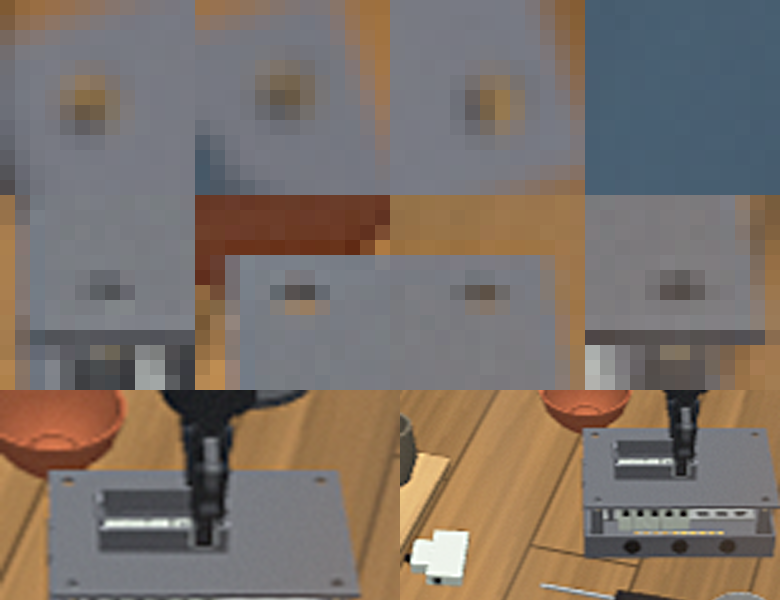

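The cover is now lower. Hole centres in the top view are (350.5,228.2), (396.5,213.8) and (422.0,286.2), with brass in all three. In the side view they are (307.6,212.6), (306.6,187.4), (369.6,187.0) and (374.0,212.5), and daylight shows between the cover and the box.

```bash
python3 - <<'E'
from h import *
A=[(350.5,228.2),(396.5,213.8),(422.0,286.2)];B=[(307.6,212.6),(306.6,187.4),(369.6,187.0),(374.0,212.5)]
T=[tri(x,y) for x,y in zip(A,B)];print("tri z",np.round(T,4)[:,2]); 
for z in(.080,.084,.088):
    for l,P,m in(("top",[onz("top",u,z) for u in A],M[:3]),("side",[onz("side",u,z) for u in B],M)):
        th,tt,e=fit2(m,P);print(z,l,np.degrees(th-BT).round(2),(inbox([tt])[0]*1000).round(1),(e*1000).round(1))
th,tt,e=fit2(M[:3],T);print("tri",np.degrees(th-BT),inbox([tt])*1000,e*1000)
s=robot.read_state();q=s["tool_rot"];print(R.from_quat([*q[1:],q[0]]).as_matrix()[2].round(4),s["time"])
E
```

```text
tri z [0.0853 0.0835 0.0846]
0.08 top -0.07 [ 0.8 -0.2] [0.3 0.6 0.4]
0.08 side 0.03 [-0.9 -5.1] [1.2 1.1 0.2 0.5]
0.084 top -0.07 [0.4 0.4] [0.4 0.9 0.7]
0.084 side 0.03 [-0.4 -0.1] [1.3 1.3 0.3 0.2]
0.088 top -0.07 [-0.   1.1] [0.6 1.1 1.1]
0.088 side 0.03 [0.2 4.9] [1.6 1.5 0.7 0.5]
tri -0.06843170106430059 [[0.03572688 0.54643168]] [0.30519302 0.44560026 0.52259569]
[-1.e-04 -2.e-04 -1.e+00] 13.45
```

```bash
python3 -c "
from station import ticket;print(ticket.sign_off())"
```

```text
the job is handed in; nothing more can be done
None
```

The module is against the three breakers, and the arm is holding the cover level, about 10 mm above the pillars. I handed the job in at about 13.5 s of the 50 s allowed.

**Module:** I gripped it across the nose and slid it about 51 mm. In the later side views all five poles are evenly spaced with no gap. I took the click from that and from the arm reaching the end of its travel; the catch itself can't be seen.

**Cover:** I gripped it by the collar, level with its centre of mass, and carried it over the box.

**Last checks:**

| Check | Result |
|---|---|
| Height of cover underside | about 82.5 mm, so a gap of about 10.5 mm to the pillars |
| Hole-to-pillar offset | about 0.5 mm, single holes up to about 1.5 mm |
| Turn relative to the box | about 0.1° or less |
| Tilt | about 0.01°, from the tool pose |
| Force on the wrist | about 2 N downward, roughly the cover's weight, so no sign of contact below |

- **Hidden hole:** one of the four holes was behind the arm in the top view, so I could only check it from the side.
- **Camera agreement:** the two cameras agreed to within about 1 mm on the cover. The side view put the box's angle about 0.35° off the top view, and I used the top view.
- **Rest of the bench:** nothing else looked moved in the pictures I viewed, but I did not measure the other objects again at the end.

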